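Pry the spring clip off the reel stand

ROBOT

A 6-joint arm with a two-finger parallel gripper is mounted at the origin on the work surface. World frame = base frame: x ahead of the robot, y to its left, z up, the work surface at z = 0. Lengths are in m, angles in rad, forces in N, time in s.
With the tool pointing down it reaches from about 0.375 to 0.9 m from the base axis. Payload 3.1 kg.
Tool frame: the origin (TCP) lies between the finger pads; the fingertips stand 19 mm ahead of it and the grasp point (between the pads) is the TCP; z points along the fingers, y is the line along which they close (so a half turn about z gives the same grasp; the last joint's range is limited). The gripper opens to 87 mm and grips with 3 to 60 N. Pads are 19 mm wide; open, the fingers measure 117 mm over their backs; the gripper's body (75 mm by 190 mm) begins 51 mm behind the grasp point.
Start: joints at [-1.373, 0.527, 1.433, -0, 1.181, -0.178], TCP at [0.23, -0.581, 0.219] pointing down, gripper open.
Joint ranges: [-3.08, 3.08], [-0.75, 2.2], [0.22, 2.44], [-1.43, 4.57], [0, 2.65], [-2.85, 2.85]. Speed limits (rad/s): [2.79, 2.79, 3.14, 3.14, 3.14, 3.14].

INTERFACE

Orientations are given as a unit quaternion [x, y, z, w].
In Python, from rig import robot, camera, camera_info, hand_in gives the robot as it stands.
- The arm moves only by the shell command python3 -m handwheel 'ROWS' [FORCE]. ROWS is a JSON object of lists of equal length, an entry for each row: "hand": the opening, from 0 (shut) to 1 (fully open); "translation": the shift along the world's x, y, z in mm, a list of three; "turn": the turn, a rotation vector about the world's x, y, z in rad, a list of three. In form: {"hand": [hand, ...], "translation": [[tx, ty, tz], ...], "turn": [[ax, ay, az], ...]}. A call has 1 to 12 rows; each row is the pose to reach, as a shift and turn from the pose commanded when the call began; what a row does not reach only later rows make up. A row lasts 1/12 s, in which the tool goes at most 41.7 mm and 7.16 degrees, less where a joint would pass 70% of its speed; a pose out of reach is approached as far as the arm can. A call with a gripper value outside its range is refused whole. The fingers move at their own pace and stop on an object; FORCE is the grip in N (left out, the last holds). Time passes only in rows, so rows that repeat a pose let the fingers close. It gives the time, the measured TCP pose, the force, the opening and the grip force at its end, in the units of the state.
- robot.get_obs(): the state, without advancing time (a new reading comes with each control period).
- camera(name): name is "side" or "top"; returns (picture, depth): 420x560x3 uint8, red, green, blue; 420x560 float32, m along the optical axis (not along the pixel's ray), 0 where there is no reading.
- camera_info(name): a dict with "vertical_fov" (degrees; the focal length in pixels is half the picture's height over the tangent of half this angle, whatever the lens; pixels are square), "cx", "cy" (the principal point, pixels), "k1" (the pictures are not rectified: a ray, as slopes to the right and down, at radius r is drawn at 1 + k1 r^2 times it, then the intrinsics apply), "world_from_camera" (4x4, takes a point from camera to world coordinates). Camera axes: x right, y down, z forward; pixel columns grow to the right and rows downward; lengths in m; the calibration is good to about 2 mm. A picture is of the moment at which its call begins. camera_info takes no time and is no camera call.
- hand_in(): hands the job in; it is judged then, once.
The state is a dict: "time": time; "q": joint angles; "joint_velocities": joint speeds; "joint_torque": joint torques, N m; "position": TCP position; "tool_rot": TCP orientation; "ft_force": force on the tool from outside, world axes, zero at the start; "moment": the same for the moment, N m; "grip_width": finger opening in m; "grip_force": force on a finger pad.
Only numpy, scipy, OpenCV 4.12 (cv2) and the standard library are available. Lean on these libraries where they do the work, as an engineer would, in place of code of your own. Each camera call takes 0.05 s, during which the arm holds its last target. There are 200 camera calls.

TASK

The empty reel is to be changed: take the hooked pick from the fork rack and use its hook, not the fingers, to pry the steel spring clip out of its neck on the reel stand's spindle. Carry the clip on the hook to the low cardboard tray without a lid and leave it lying inside, then hang the pick back upright in its free fork. Leave the straight scriber and the other things on the bench where they are.

Things in the scene. Friction and masses are not known exactly. Their poses are not given: they have to be found in the camera images.
- stand: Fixed grey bench stand with an empty black reel (90 mm across) on a level steel spindle. Origin: underside of the base plate (150 x 210 x 12 mm), z up. The spindle runs along y at height 120 mm, x = 0: upright plate (80 mm wide, 240 mm high) at y = 79 to 91 mm, reel at y = 8 to 70, neck with the clip at y = -20, end head (34 mm across) at y = -25 to -37. Its -x side faces roughly to the robot.
- stand_neck (a point): Centre of the spindle's neck, on the spindle's axis. The neck is a square of 20 mm across flats, 10 mm long, between shoulders 34 mm across; its flats keep the clip from turning, so the clip comes out only straight along its own z.
- stand_bar (a point): End of the stand's 12 mm guard bar, which runs along the stand's y from the upright to here (y = -75 mm) at x = -24 mm, height 224 mm, right above the clip's eye. So the pick cannot come to the eye upright: lean its handle about 35 degrees to the stand's -x side and pass in front of the bar. Axes as the stand.
- clip_eye (a point): Centre of the eye of the steel U-shaped spring clip (6 mm thick, 74 long, 48 wide, about 50 g). Axes: z the pull-out direction, from neck to eye (at first 35 degrees from vertical, leaning to the stand's -x), y through the eye (at first the stand's y). The eye is a 24 mm square hole, centre 32 mm from the spindle's axis, closed 12 mm further along z by the 6 mm bar that the hook pulls on.
- clip_mouth (a point): Point of the clip on the spindle's axis while it is on the neck, 32 mm from the eye's centre. Axes as clip_eye. Two sprung jaws end in round lugs, snapped round the neck, that reach 24 mm beyond this point. It takes about 10 N of pull along z and is free after about 35 mm. Beside the eye on the stand's -y side is free space; on the +y side the reel's rim is 28 mm from the clip's middle.
- rack: Fixed aluminium fork rack, base 110 x 200 mm, 125 mm high to the top of the forks, z up. Two forks side by side along y, each a slot 18 mm wide and 61 mm long along x, open at the rack's -x end (x = -31 mm) and closed at x = +30 mm. A tool hangs in a fork by its collar and leaves by being lifted about 10 mm and drawn out along the rack's -x.
- rack_left (a point): Where a tool's collar underside rests in the fork at the rack's y = +45 mm: centre of the slot, on top of the tines. Axes as the rack.
- rack_right (a point): The same for the fork at the rack's y = -45 mm.
- pick_grip (a point): Middle of the handle of the hooked pick, a loose 160 g tool standing upright in one of the forks, hook down. Wooden handle 22 x 22 mm, 95 mm long along the pick's z (6 to 101 mm above the collar's underside); this point is 55 mm above the collar's underside. Axes: z up the handle, y the way the hook points (at first within 0.05 rad of the rack's y).
- pick_hook (a point): Middle of the pick's hook. Below the collar a 10 mm round steel stem runs 85 mm down the pick's -z; at its foot a 7 mm thick prong points along +y, ending 24 mm from the stem's axis and rising 6 mm to its tip. This point is 12 mm along +y from the stem's axis, 82 mm below the collar's underside (137 mm below pick_grip). Axes as pick_grip.
- pick_collar (a point): Centre of the underside of the pick's collar (34 x 34 x 6 mm, steel), which rests on the tines. Same axes as pick_grip. A clip hung on the prong stays there while the pick is upright, and slides off the prong when the handle is leaned about 45 degrees towards the side to which the hook points.
- scriber_grip (a point): Middle of the handle of the straight scriber in the other fork: same handle and collar, but a straight pointed stem and no hook. Not to be disturbed.
- tray: Fixed open cardboard tray, 190 (x) x 200 (y) x 35 mm high, walls and floor 5 mm. Origin: centre of its underside, z up. Rack and tray stand one on each side of the reel stand, either way round; the carton with the raised lid behind the stand is not the tray.
- kit_box: Small plywood box, 45 x 55 x 45 mm, loose on the bench nearer the robot. Origin: centre of the underside.
- kit_box2: Small plywood box, 50 x 40 x 35 mm, loose on the bench nearer the robot. Origin: centre of the underside.
- kit_panel: Plywood panel with a round hole, 100 x 90 x 5 mm, lying on the bench nearer the robot. Origin: centre of the underside.
- glue: White glue bottle, 32 mm across, 100 mm high, standing beside the reel stand. Origin: centre of the underside.
- jar: Glass jar, 60 mm across, 70 mm high, standing beside the reel stand. Origin: centre of the underside.

How it is judged:
On the way, in this order (a step that is already met when the one before it is completed fails the run):
1. the hooked pick is out of the rack (distance between pick_collar and rack_left above 0.05 m and distance between pick_collar and rack_right above 0.05 m), for 0.1 s.
2. the clip is off the neck and hangs on the hook (distance between clip_mouth and stand_neck above 0.035 m and distance between clip_eye and pick_hook below 0.03 m and contact force between pick and clip above 0.05 N), for 0.1 s.
3. the clip is inside the tray, off the hook (z of clip_eye in the frame of tray below 0.035 m and contact force between clip and tray above 0.05 N and contact force between pick and clip below 0.02 N), for 0.2 s.
At the end, for the whole second after the job is handed in: The clip lies at rest inside the tray (eye and mouth within its walls and below 30 mm above the tray's underside); the pick hangs at rest in a fork, its collar's underside within 20 mm of the resting point and its handle within 0.12 rad of upright (x of clip_eye in the frame of tray between -0.095 and 0.095 m and y of clip_eye in the frame of tray between -0.1 and 0.1 m and z of each of clip_eye, clip_mouth in the frame of tray below 0.03 m and x of clip_mouth in the frame of tray between -0.095 and 0.095 m and y of clip_mouth in the frame of tray between -0.1 and 0.1 m and linear speed of each of clip, pick below 0.02 m/s and (distance between pick_collar and rack_left below 0.02 m or distance between pick_collar and rack_right below 0.02 m) and angle between pick_collar's own z axis and vertical below 0.12 rad); the robot touches nothing.
It fails at once if the fingers touch the clip (contact force between the fingers and clip above 0.3 N).
It fails at once if the scriber is disturbed (moved more than 30 mm) (distance of scriber_grip from where it was at the start of the episode above 0.03 m).
It fails at once if another thing on the bench is disturbed (moved more than 30 mm) (distance of any of kit_box, kit_box2, kit_panel, glue, jar from where it was at the start of the episode above 0.03 m).
It also fails if it takes over 72 s, if anything falls off the work surface, if the arm or the gripper's body presses on something with over 40 N, if the wrist force passes 120 N, or if a joint passes its speed limit or range.

## Working session

There is one attempt and no reset: what is moved stays moved. The work goes in short steps, Python scripts to look and compute and a shell command to move; the robot and the scene stay as the last step left them, time stands still between calls to the robot, and variables do not carry over. Pictures are saved under pics/ and viewed, at most 14 in all, crops included, and the job is handed in when it is done.

```bash
ls; mkdir -p pics; cat > h.py <<'E'
import numpy as np, cv2
from rig import robot, camera, camera_info
from scipy.spatial.transform import Rotation as R
def grab(n,tag):
    im,d=camera(n); cv2.imwrite(f'pics/{tag}.png',im[:,:,::-1]); np.savez(f'pics/{tag}.npz',im=im,d=d); return im,d
def rays(n,uv):
    c=camera_info(n); f=210/np.tan(np.radians(c['vertical_fov'])/2)
    K=np.array([[f,0,c['cx']],[0,f,c['cy']],[0,0,1.]])
    s=cv2.undistortPoints(np.asarray(uv,float).reshape(-1,1,2),K,np.array([c['k1'],0,0,0.]),None,None).reshape(-1,2)
    return c['world_from_camera'],s
def pts(n,uv,d):
    T,s=rays(n,uv); d=np.asarray(d).reshape(-1,1)
    return (np.c_[s,np.ones(len(s))]*d)@T[:3,:3].T+T[:3,3]
def cloud(n,d):
    v,u=np.mgrid[:420,:560]; return pts(n,np.c_[u.ravel(),v.ravel()],d.ravel()).reshape(420,560,3)
def onz(n,uv,z):
    T,s=rays(n,uv); r=np.c_[s,np.ones(len(s))]@T[:3,:3].T
    return T[:3,3]+r*((z-T[2,3])/r[:,2:])
def proj(n,P):
    c=camera_info(n); f=210/np.tan(np.radians(c['vertical_fov'])/2); T=np.linalg.inv(c['world_from_camera'])
    q=np.atleast_2d(P)@T[:3,:3].T+T[:3,3]; s=q[:,:2]/q[:,2:]; s=s*(1+c['k1']*(s**2).sum(1,keepdims=True))
    return s*f+[c['cx'],c['cy']]
E
python3 - <<'E'
from h import *
for n in('side','top'):
    im,d=grab(n,n+'0'); c=camera_info(n); print(n,c['vertical_fov'],c['k1'],np.round(c['world_from_camera'],3).tolist(),(d>0).mean())
o=robot.get_obs();print(o)
E
```

```text
pics
side 55.8788764832495 -0.11060769207414102 [[0.977, -0.122, 0.176, 0.374], [-0.214, -0.584, 0.783, -0.71], [0.008, -0.802, -0.597, 0.722], [0.0, 0.0, 0.0, 1.0]] 0.9958801020408163
top 56.44622208142577 -0.05864684243760814 [[-0.003, -0.995, 0.099, 0.468], [-1.0, 0.003, 0.005, 0.012], [-0.005, -0.099, -0.995, 1.165], [0.0, 0.0, 0.0, 1.0]] 0.9961054421768708
{'time': 0.1, 'q': array([-1.37250263e+00,  5.28350676e-01,  1.43376516e+00,  9.83275572e-06,
        1.18140619e+00, -1.78498352e-01]), 'joint_velocities': array([ 0.00058524, -0.00134405, -0.00241208, -0.00106445, -0.00064758,
       -0.00010648]), 'joint_torque': array([ 5.92407323e-04, -4.40983844e+01, -1.77150625e+01,  6.35856483e-02,
        5.33973018e-02, -3.65783069e-05]), 'position': array([ 0.22986082, -0.58048516,  0.2182862 ]), 'tool_rot': array([ 9.82305790e-01,  1.87281619e-01, -5.00166532e-06, -9.64682681e-04]), 'ft_force': array([ 0.41145572, -0.25776646, -0.25347478]), 'moment': array([-0.01462004,  0.03085084,  0.0273122 ]), 'grip_force': 0.0, 'grip_width': 0.08703565721330006}
```

View pics/side0.png

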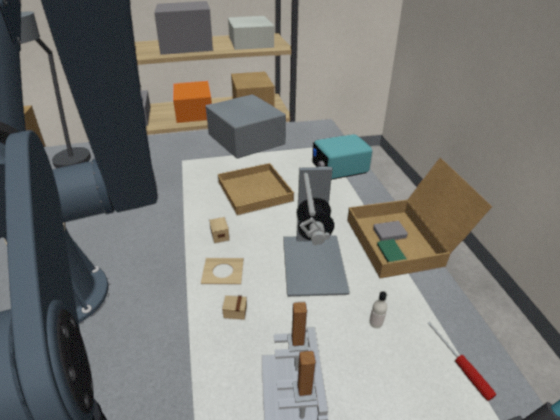

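View pics/top0.png

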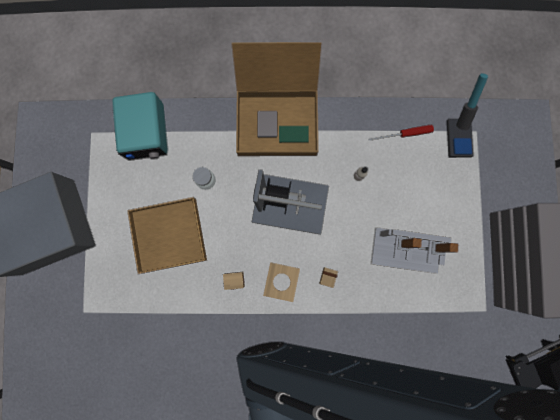

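The side view shows the rack in front, with handles at (299,325) and (307,375). The stand is at (315,220) and the tray at (255,188). In the top view the rack is at (412,250), the stand at (290,203) and the tray at (167,235). I'll zoom in next.

```bash
python3 - <<'E'
from h import *
s=np.load('pics/side0.npz')['im'];t=np.load('pics/top0.npz')['im']
def c(im,u,v,w,h): return cv2.resize(im[v:v+h,u:u+w],(400,300),interpolation=cv2.INTER_CUBIC)
o=np.vstack([np.hstack([c(s,240,285,160,120),c(s,265,165,100,75)]),np.hstack([c(t,365,215,100,75),c(t,240,160,100,75)])])
cv2.imwrite('pics/z1.png',o[:,:,::-1])
S=np.load('pics/side0.npz');T=np.load('pics/top0.npz')
ct=cloud('top',T['d']);cs=cloud('side',S['d'])
def show(n,c,pl): 
    for u,v in pl: print(n,(u,v),np.round(c[v,u],4))
# rack base, stand base: height band masks in top
for nm,reg,(a,b) in [('rackbase',(360,475,215,285),(.003,.02)),('standbase',(240,340,160,245),(.008,.02)),('tray',(120,215,190,280),(.025,.045))]:
    m=np.zeros((420,560),bool);m[reg[2]:reg[3],reg[0]:reg[1]]=1
    m&=(ct[...,2]>a)&(ct[...,2]<b)
    P=ct[m];r=cv2.minAreaRect(P[:,:2].astype(np.float32)); print(nm,m.sum(),P[:,2].mean(),r,cv2.boxPoints(r).round(4).tolist())
for nm,n,c,im in(('t','top',ct,T['im']),('s','side',cs,S['im'])):
    i=im.astype(int);m=(i[...,0]>i[...,2]+40)&(c[...,2]>.1)&(c[...,2]<.3)&(c[...,1]<-.2)&(c[...,0]>.3)&(c[...,0]<.7)&(c[...,1]>-.6)
    k,l,st,ce=cv2.connectedComponentsWithStats(m.astype(np.uint8))
    for j in range(1,k):
        if st[j,4]>20: P=c[l==j];print(nm,st[j],P.min(0).round(4),P.max(0).round(4),P.mean(0).round(4), np.median(P[P[:,2]>P[:,2].max()-.004],0).round(4))
E
```

```text
rackbase 1869 0.010021627774574002 ((0.47942647337913513, -0.3967362642288208), (0.347900927066803, 0.20618265867233276), 89.4131851196289) [[0.37459999322891235, -0.569599986076355], [0.5806999802589417, -0.5716999769210815], [0.5842999815940857, -0.22390000522136688], [0.3781000077724457, -0.22169999778270721]]
standbase 2298 0.012302318629146766 ((0.6323756575584412, -0.014895200729370117), (0.21919095516204834, 0.1785559505224228), 79.83812713623047) [[0.5252000093460083, -0.10700000077486038], [0.7009000182151794, -0.13850000500679016], [0.7396000027656555, 0.07720000296831131], [0.5637999773025513, 0.10869999974966049]]
tray 596 0.03383338159436732 ((0.5238037109375, 0.3473615050315857), (0.19220595061779022, 0.20235511660575867), 11.597809791564941) [[0.4092999994754791, 0.42719998955726624], [0.44999998807907104, 0.2289000004529953], [0.6383000016212463, 0.26759999990463257], [0.597599983215332, 0.4657999873161316]]
t [413 238   8   9  66] [ 0.4846 -0.3256  0.2223] [ 0.504  -0.3066  0.229 ] [ 0.4934 -0.3159  0.2255] [ 0.4919 -0.316   0.2263]
t [450 243   8   9  65] [ 0.4719 -0.4167  0.222 ] [ 0.4913 -0.3966  0.23  ] [ 0.4809 -0.4062  0.2255] [ 0.4768 -0.4047  0.227 ]
s [293 302  14  43 494] [ 0.4829 -0.3307  0.1357] [ 0.5047 -0.3096  0.227 ] [ 0.4927 -0.326   0.193 ] [ 0.4942 -0.3197  0.2252]
s [299 351  16  44 571] [ 0.4712 -0.4213  0.1366] [ 0.4925 -0.3989  0.2281] [ 0.4804 -0.416   0.1965] [ 0.4823 -0.4098  0.2253]
```

View pics/z1.png

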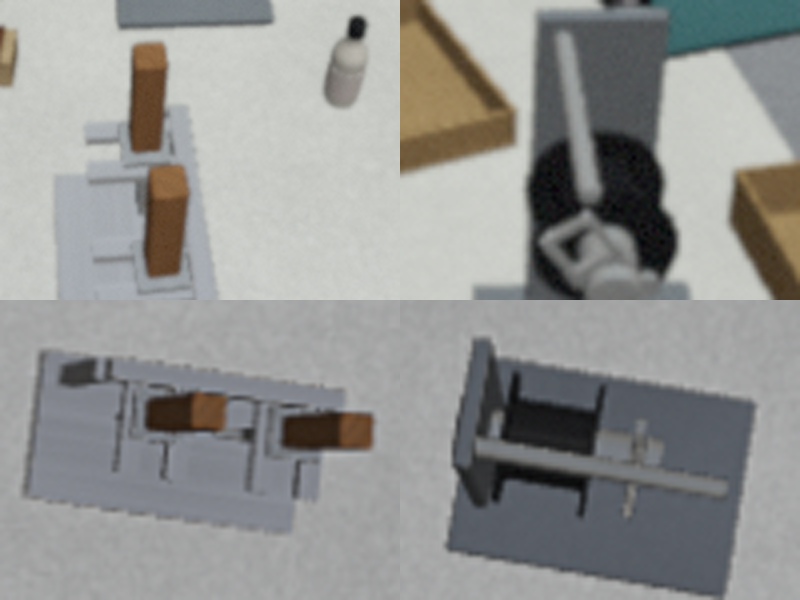

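```bash
python3 - <<'E'
from h import *
T=np.load('pics/top0.npz');S=np.load('pics/side0.npz');ct=cloud('top',T['d'])
ry=np.array([.0125,.0903,0]);ry/=np.linalg.norm(ry)
for c in([.4934,-.316,.125],[.481,-.406,.125]):
    c=np.array(c)
    for nm,p in(('collar',c),('foot',c-[0,0,.085]),('tip',c-[0,0,.079]+.024*ry)): print(nm,proj('top',p).round(1),proj('side',p).round(1))
np.set_printoptions(linewidth=250)
print((ct[228:262,385:462,2]*1000).astype(int)[::1,::2])
o=cv2.resize(T['im'][225:270,375:470],(800,380),interpolation=cv2.INTER_NEAREST)
cv2.imwrite('pics/z2.png',cv2.convertScaleAbs(o[:,:,::-1],alpha=1.3))
E
```

```text
collar [[403.5 243.5]] [[296.3 342.1]]
foot [[394.3 244.2]] [[294.8 368.2]]
tip [[386.7 243.1]] [[293.6 355.4]]
collar [[436.9 247.9]] [[302.4 390.3]]
foot [[425.3 248.4]] [[300.3 414.5]]
tip [[417.9 247.2]] [[298.9 399.9]]
[[  0  -1  -1 ...   1   2   2]
 [ 12  94 109 ...   2  -1   0]
 [ 74  95 110 ...   0   0  -4]
 ...
 [ 13  15  14 ...   0   0   0]
 [ 11  10  11 ...   0   0  -4]
 [ 12   8   8 ...   0   0   0]]
```

View pics/z2.png

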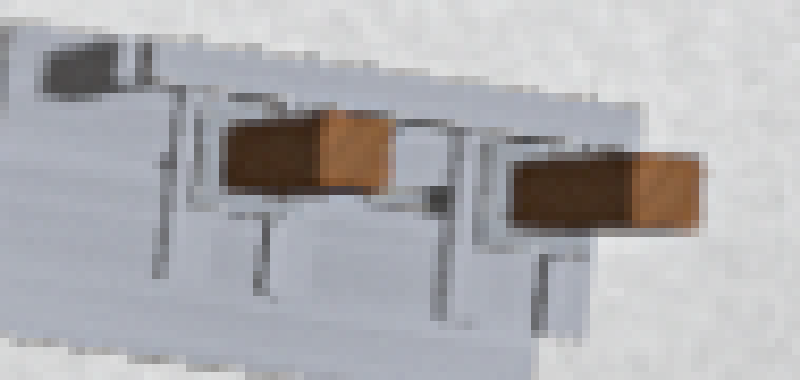

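The picture shows a prong at about top px (419–428, 248), under the right-hand tool. So the pick is in the right fork with its hook towards +y, and the left fork shows no prong. Next I'll measure the stand precisely.

```bash
python3 - <<'E'
from h import *
T=np.load('pics/top0.npz');S=np.load('pics/side0.npz');C={'top':cloud('top',T['d']),'side':cloud('side',S['d'])}
def st(P): return P.min(0).round(4),P.max(0).round(4),len(P)
yawdir=None
for n,c in C.items():
    m=(c[...,2]>.215)&(c[...,2]<.236)&(c[...,0]>.5)&(c[...,0]<.75)&(c[...,1]>-.16)&(c[...,1]<.045)
    P=c[m]; vx,vy,x0,y0=cv2.fitLine(P[:,:2].astype(np.float32),cv2.DIST_HUBER,0,.01,.01).ravel()
    print(n,'bar',st(P),'yaw',np.degrees(np.arctan2(vx,vy)),'x at y=-.1:',x0+(-.1-y0)*vx/vy,'x at y=0',x0+(0-y0)*vx/vy,'zmax',np.percentile(P[:,2],90))
    m=(c[...,2]>.233)&(c[...,2]<.26)&(c[...,0]>.5)&(c[...,0]<.75)&(c[...,1]>0.02)&(c[...,1]<.15)
    P=c[m];r=cv2.minAreaRect(P[:,:2].astype(np.float32));print('upright',st(P),r)
c=C['top'];m=np.zeros((420,560),np.uint8)
im=T['im'].astype(int)
b=(c[...,2]>.007)&(c[...,2]<.017);b[:, :240]=0;b[:,340:]=0;b[:160]=0;b[245:]=0
b=cv2.morphologyEx(b.astype(np.uint8),cv2.MORPH_OPEN,np.ones((3,3)))
r=cv2.minAreaRect(c[b>0][:,:2].astype(np.float32));print('base',r,cv2.boxPoints(r).round(4).tolist())
b=(c[...,2]>.005)&(c[...,2]<.018);b[:, :365]=0;b[:,460:]=0;b[:220]=0;b[285:]=0
b=cv2.morphologyEx(b.astype(np.uint8),cv2.MORPH_OPEN,np.ones((3,3)))
r=cv2.minAreaRect(c[b>0][:,:2].astype(np.float32));print('rackbase',r,cv2.boxPoints(r).round(4).tolist())
# tines/collars
b=(c[...,2]>.115)&(c[...,2]<.135)&(c[...,1]<-.25)&(c[...,1]>-.47)&(c[...,0]>.4)&(c[...,0]<.57)
r=cv2.minAreaRect(c[b][:,:2].astype(np.float32));print('tines',b.sum(),r,cv2.boxPoints(r).round(4).tolist())
E
```

```text
top bar (array([ 0.575 , -0.0864,  0.223 ]), array([0.6099, 0.0444, 0.2343]), 272) yaw 10.058319 x at y=-.1: 0.5776288 x at y=0 0.5953665 zmax 0.23121905280893618
upright (array([0.5932, 0.0224, 0.2331]), array([0.6718, 0.0777, 0.2444]), 174) ((0.633752703666687, 0.0542718768119812), (0.07665853202342987, 0.05547431856393814), 6.426996231079102)
side bar (array([ 0.5757, -0.0892,  0.2193]), array([0.6085, 0.0428, 0.2304]), 203) yaw 9.8132105 x at y=-.1: 0.5780999 x at y=0 0.59539664 zmax 0.2294560766201174
upright (array([0.593 , 0.0517, 0.233 ]), array([0.6709, 0.0767, 0.2419]), 152) ((0.6325186491012573, 0.06495287269353867), (0.014105753973126411, 0.078969806432724), 79.94346618652344)
base ((0.6176578998565674, -0.017299257218837738), (0.2095111906528473, 0.15042409300804138), 79.82933044433594) [[0.5250999927520752, -0.1071000024676323], [0.6732000112533569, -0.13369999825954437], [0.7102000117301941, 0.07249999791383743], [0.5620999932289124, 0.09910000115633011]]
rackbase ((0.47600534558296204, -0.3590574264526367), (0.20098118484020233, 0.10925513505935669), 81.24703216552734) [[0.4066999852657318, -0.45010000467300415], [0.5146999955177307, -0.4666999876499176], [0.5453000068664551, -0.26809999346733093], [0.4372999966144562, -0.2513999938964844]]
tines 861 ((0.48387131094932556, -0.36051738262176514), (0.16164149343967438, 0.07706256955862045), 81.26424407958984) [[0.4334999918937683, -0.4345000088214874], [0.5097000002861023, -0.4462999999523163], [0.5342000126838684, -0.2865000069141388], [0.45809999108314514, -0.27480000257492065]]
```

```bash
python3 -m handwheel '{"hand":[1,1,1,1,1,1,1,1,1,1,1,1],"translation":[[0,0,40],[0,0,80],[30,20,80],[60,42,80],[90,63,80],[120,84,80],[150,105,80],[180,126,80],[210,147,80],[240,168,80],[251,174,80],[251,174,80]],"turn":[[0,0,0],[0,0,0],[0,0,-0.1],[0,0,-0.2],[0,0,-0.3],[0,0,-0.4],[0,0,-0.5],[0,0,-0.53],[0,0,-0.53],[0,0,-0.53],[0,0,-0.53],[0,0,-0.53]]}' 40
```

```text
time: 1.1
position: [0.4834, -0.4047, 0.2986]
tool_rot: [0.997, -0.074, 0.0, -0.001]
ft_force: [-0.5, -0.0, 0.4]
grip_width: 0.0876
grip_force: 0.0
```

```bash
python3 -m handwheel '{"hand":[1,1,1,1,1,1],"translation":[[0,0,0],[0,0,-30],[0,0,-60],[0,0,-90],[0,0,-101],[0,0,-101]],"turn":[[0,0,0],[0,0,0],[0,0,0],[0,0,0],[0,0,0],[0,0,0]]}'; python3 -m handwheel '{"hand":[0.3,0.2,0.1,0.1,0.1,0.1,0.1,0.1],"translation":[[0,0,0],[0,0,0],[0,0,0],[0,0,0],[0,0,0],[0,0,0],[0,0,0],[0,0,0]],"turn":[[0,0,0],[0,0,0],[0,0,0],[0,0,0],[0,0,0],[0,0,0],[0,0,0],[0,0,0]]}' 50
```

```text
time: 1.6
position: [0.4779, -0.4066, 0.1946]
tool_rot: [0.997, -0.078, -0.003, -0.003]
ft_force: [0.4, 0.6, 1.1]
grip_width: 0.0867
grip_force: 0.0
time: 2.27
position: [0.4811, -0.4071, 0.1984]
tool_rot: [0.997, -0.076, 0.0, 0.0]
ft_force: [0.4, -0.6, -0.3]
grip_width: 0.0416
grip_force: 0.0
```

```bash
python3 -m handwheel '{"hand":[0.1,0.1,0.1,0.1,0.1,0.1,0.1,0.1],"translation":[[0,0,0],[0,0,0],[0,0,0],[0,0,0],[0,0,0],[0,0,0],[0,0,0],[0,0,0]],"turn":[[0,0,0],[0,0,0],[0,0,0],[0,0,0],[0,0,0],[0,0,0],[0,0,0],[0,0,0]]}' 50
```

```text
time: 2.93
position: [0.4809, -0.4071, 0.198]
tool_rot: [0.997, -0.077, -0.0, -0.0]
ft_force: [-0.4, -0.0, -0.7]
grip_width: 0.0216
grip_force: 49.0
```

```bash
python3 -m handwheel '{"hand":[0.1,0.1,0.1,0.1,0.1,0.1,0.1,0.1,0.1,0.1,0.1,0.1],"translation":[[0,0,7],[0,0,14],[0,0,14],[-15,2,14],[-30,5,14],[-45,7,14],[-60,9,14],[-75,11,14],[-90,14,14],[-100,15,14],[-100,15,14],[-100,15,14]],"turn":[[0,0,0],[0,0,0],[0,0,0],[0,0,0],[0,0,0],[0,0,0],[0,0,0],[0,0,0],[0,0,0],[0,0,0],[0,0,0],[0,0,0]]}'; python3 -m handwheel '{"hand":[0.1,0.1,0.1,0.1,0.1,0.1,0.1,0.1,0.1],"translation":[[0,0,30],[0,0,60],[0,10,90],[0,40,120],[0,70,130],[0,100,130],[0,120,130],[0,120,130],[0,120,130]],"turn":[[0,0,0],[0,0,0],[0,0,0],[0,0,0],[0,0,0],[0,0,0],[0,0,0],[0,0,0],[0,0,0]]}'; python3 - <<'E'
from h import *
o=robot.get_obs();print(o['position'],o['tool_rot'],o['ft_force'],o['grip_width'])
a,_=grab('side','side1');b,_=grab('top','top1')
p=o['position'];Rt=R.from_quat(o['tool_rot']).as_matrix()
yp=-Rt[:,1];zp=-Rt[:,2];xp=Rt[:,0]
col=p-.073*zp
hook=col-.082*zp+.012*yp
print(proj('side',[p,col,hook]),proj('top',[p,col,hook]))
u,v=proj('side',[hook])[0].astype(int)
u=max(u,50);v=min(v,360)
A=cv2.resize(a[v-75:v+45,u-60:u+60],(400,400),interpolation=cv2.INTER_CUBIC)
u,v=proj('top',[col])[0].astype(int)
B=cv2.resize(b[v-50:v+50,u-50:u+50],(400,400),interpolation=cv2.INTER_CUBIC)
cv2.imwrite('pics/z3.png',np.hstack([A,B])[:,:,::-1])
E
```

```text
time: 3.93
position: [0.3812, -0.3926, 0.2126]
tool_rot: [0.997, -0.077, 0.001, 0.0]
ft_force: [0.4, -0.5, -1.3]
grip_width: 0.0221
grip_force: 49.0
time: 4.68
position: [0.382, -0.2715, 0.3428]
tool_rot: [0.997, -0.075, 0.001, 0.001]
ft_force: [0.4, -0.4, -1.3]
grip_width: 0.0218
grip_force: 49.0
[ 0.38195881 -0.27153519  0.34281336] [ 9.97160346e-01 -7.52992203e-02  8.12821485e-04  7.81262935e-04] [ 0.3793392  -0.40170124 -1.27389597] 0.021831670380033037
[[218.99321708 241.25440868]
 [223.2124539  276.42383679]
 [227.63182247 304.57181348]] [[416.48952785 294.28888816]
 [405.49727035 290.96536524]
 [390.32446311 287.12335365]]
```

View pics/z3.png

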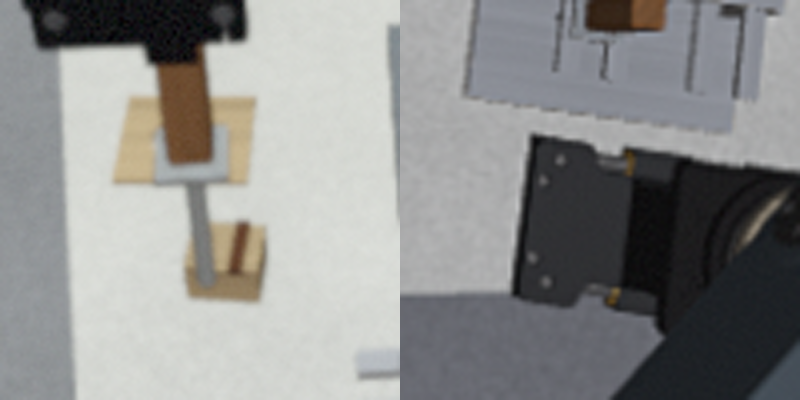

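```bash
python3 - <<'E'
from h import *
S=np.load('pics/side1.npz');c=cloud('side',S['d']);im=S['im'].astype(int)
o=robot.get_obs();p=o['position'];Rt=R.from_quat(o['tool_rot']).as_matrix()
L=(c-p)@np.c_[Rt[:,0],-Rt[:,1],-Rt[:,2]]*1000   # pick-like axes, mm from TCP
for v in range(262,318,2):
    m=(np.abs(L[v,190:260,0])<30)&(np.abs(L[v,190:260,1])<40)&(L[v,190:260,2]<40)
    P=L[v,190:260][m]; 
    if len(P): print(v,len(P),np.median(P,0).round(1),P[:,0].min().round(1),P[:,0].max().round(1))
E
```

```text
262 15 [  2.   -9.4 -31. ] -8.3 11.9
264 16 [  2.4  -9.1 -35.1] -8.7 11.9
266 16 [  2.1  -9.1 -39.2] -9.0 11.8
268 20 [  4.7  -9.  -43.7] -13.5 16.6
270 21 [  3.7  -8.7 -48.7] -14.8 16.8
272 21 [  3.4  -9.  -52.1] -14.3 16.9
274 21 [  3.1  -8.1 -57.3] -13.9 17.0
276 21 [  2.7  -8.4 -61.5] -13.7 17.2
278 21 [  2.2  -8.  -66. ] -13.2 17.2
280 21 [  2.2 -11.6 -66.4] -13.0 17.6
282 21 [  2.3 -15.  -67.3] -12.8 17.4
284 14 [ -3.3 -14.9 -72. ] -13.0 4.8
286 6 [  2.2  -1.6 -91.2] -1.9 5.6
288 6 [  1.9  -1.8 -95.6] -2.4 5.5
290 5 [  2.3  -2.8 -99.4] -1.0 5.2
292 5 [   1.9   -3.2 -103.7] -1.4 5.3
294 6 [   2.4   -3.1 -108.6] -1.8 6.3
296 7 [   3.    -2.5 -114.2] -2.4 7.3
298 6 [   3.4   -4.6 -116.6] -0.6 7.0
300 6 [   2.8   -3.4 -122.9] -1.3 6.7
302 6 [   2.7   -3.8 -127.4] -1.6 6.4
304 7 [   3.1   -3.2 -133. ] -2.3 7.2
306 6 [   3.4   -3.6 -137.8] -0.7 7.2
308 6 [   3.    -3.6 -143.1] -1.3 6.9
310 6 [   2.7   -4.2 -147.4] -1.6 6.7
312 6 [   2.2   -4.  -152.9] -2.3 6.1
314 5 [   2.8   -4.3 -157.8] -0.8 5.9
```

```bash
cat > tg.py <<'E'
from h import *
O=np.array([.6177,-.0173,0]);Rs=R.from_euler('z',-10.1,degrees=True).as_matrix()
a=np.radians(35)
d=Rs@[-np.sin(a),0,np.cos(a)];ys=Rs[:,1]
neck=O+Rs@[0,-.020,.120];eye=neck+.032*d
X=np.cross(ys,d);Rp=np.c_[X,ys,d];Rtool=np.c_[X,-ys,-d]
hk=np.array([.0015,.013,-.155])
def tcp(h): return h-Rp@hk
def rel(h,o=None):
    o=o or robot.get_obs();R0=R.from_quat(o['tool_rot'])
    return (tcp(h)-o['position'])*1000,(R.from_matrix(Rtool)*R0.inv()).as_rotvec()
E
python3 - <<'E'
from tg import *
np.set_printoptions(suppress=True,precision=4)
print('eye',eye,'proj',proj('side',[eye]+[eye+.012*(i*X+j*d) for i,j in((1,1),(1,-1),(-1,-1),(-1,1))]))
for s,dz in((-.05,.08),(-.045,0),(0,0),(0,.075)): print(s,dz,tcp(eye+s*ys+dz*d),rel(eye+s*ys+dz*d))
print('d',d,'ys',ys)
E
```

```text
eye [ 0.5961 -0.0338  0.1462] proj [[309.9984 225.8578]
 [311.6679 220.1477]
 [317.1247 226.7042]
 [308.3634 231.4439]
 [302.8283 225.0051]]
-0.05 0.08 [ 0.4512 -0.0719  0.3379] (array([ 69.2762, 201.1244,  -4.6015]), array([-0.0985, -0.6016, -0.0224]))
-0.045 0 [ 0.4972 -0.0751  0.2723] (array([115.3281, 198.    , -70.1337]), array([-0.0985, -0.6016, -0.0224]))
0 0 [ 0.5051 -0.0308  0.2723] (array([123.2196, 242.3027, -70.1337]), array([-0.0985, -0.6016, -0.0224]))
0 0.075 [ 0.4628 -0.0232  0.3338] (array([ 80.868 , 249.8466,  -8.6973]), array([-0.0985, -0.6016, -0.0224]))
d [-0.5647  0.1006  0.8192] ys [0.1754 0.9845 0.    ]
```

```bash
python3 -m handwheel '{"hand":[0.1,0.1,0.1,0.1,0.1,0.1,0.1,0.1,0.1,0.1,0.1,0.1],"translation":[[7,20,0],[14,40,0],[21,60,0],[28,80,0],[35,100,0],[42,121,0],[49,141,0],[56,161,0],[63,181,-3],[69,201,-5],[69,201,-5],[69,201,-5]],"turn":[[-0.01,-0.06,0],[-0.02,-0.12,-0.005],[-0.03,-0.18,-0.01],[-0.04,-0.24,-0.01],[-0.05,-0.30,-0.01],[-0.06,-0.36,-0.01],[-0.07,-0.42,-0.015],[-0.08,-0.48,-0.02],[-0.09,-0.54,-0.02],[-0.0985,-0.6016,-0.0224],[-0.0985,-0.6016,-0.0224],[-0.0985,-0.6016,-0.0224]]}'; python3 - <<'E'
from tg import *
np.set_printoptions(suppress=True,precision=4)
a,_=grab('side','side2')
for s,dz in((-.045,0),(0,0),(0,.075)): print(s,dz,rel(eye+s*ys+dz*d))
cv2.imwrite('pics/z4.png',cv2.resize(a[110:260,220:420],(800,600),interpolation=cv2.INTER_CUBIC)[:,:,::-1])
S=np.load('pics/side2.npz');c=cloud('side',S['d']);o=robot.get_obs()
L=(c-o['position'])@Rp*1000
m=(np.abs(L[...,0])<15)&(np.abs(L[...,1])<15)&(L[...,2]<-80)&(L[...,2]>-175)
P=L[m]; print(m.sum(),P[:,2].min(),np.median(P,0),np.median(P[P[:,2]<-140],0))
E
```

```text
time: 5.78
position: [0.4497, -0.0708, 0.3365]
tool_rot: [0.951, -0.083, 0.298, 0.025]
ft_force: [0.7, -1.0, -0.6]
grip_width: 0.0215
grip_force: 49.7
-0.045 0 (array([ 46.459 ,  -2.9592, -65.1961]), array([-0.0006, -0.0011, -0.0004]))
0 0 (array([ 54.3505,  41.3434, -65.1961]), array([-0.0006, -0.0011, -0.0004]))
0 0.075 (array([11.9989, 48.8874, -3.7597]), array([-0.0006, -0.0011, -0.0004]))
166 -161.28075675645727 [   0.6708   -2.5007 -119.8819] [   1.063    -2.4736 -150.9871]
```

View pics/z4.png

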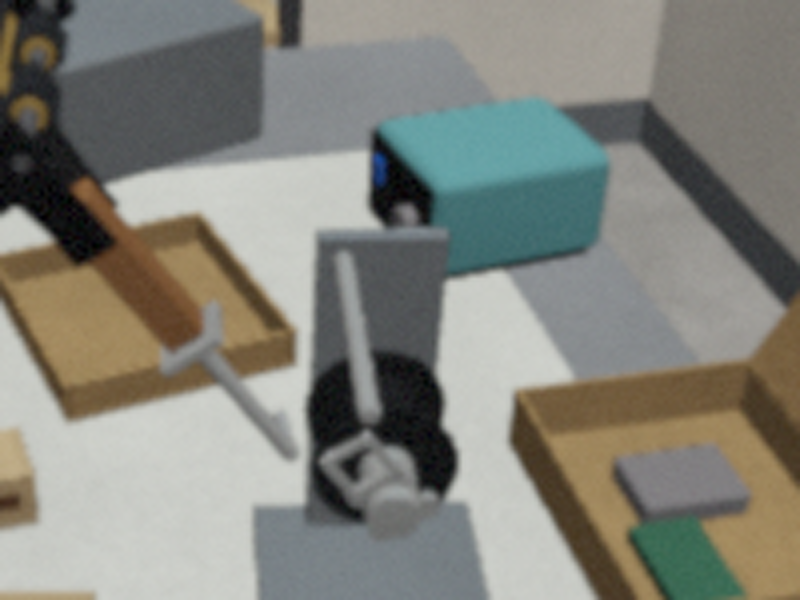

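The hook is in front of the stand at crop (293,450), leaning correctly, and the eye's hole is at crop (352,460). I'll refine the eye centre from its dark hole.

```bash
python3 - <<'E'
from tg import *
for f in('side0','side2'):
    S=np.load(f'pics/{f}.npz');g=S['im'].mean(2).astype(int)
    print(g[212:240,298:322])
    m=(g<75).astype(np.uint8);k,l,s,ce=cv2.connectedComponentsWithStats(m,connectivity=4)
    j=l[225,308];print(f,g[225,308],s[j],ce[j])
T,sl=rays('side',[[308.5,225.3],[310,225.9]])
r=np.c_[sl,np.ones(2)]@T[:3,:3].T
# intersect with eye plane normal ys
for q in r: 
    t=((eye-T[:3,3])@ys)/(q@ys);print((((T[:3,3]+t*q)-eye)@Rp*1000).round(1))
E
```

```text
[[ 25  22  17  16  11  10  12  24  21  26  46  92 127 138 140 136 129  87
   44  26  27  27  29  27]
 [ 17  16  23  24  23  16  21  18  29  23  34  72 109 121 122 122 113  72
   32  25  21  27  22  21]
 [ 24  22  18  19  20   8  17  20  27  26  33  62  95 105 110 106  90  55
   28  27  27  27  17  18]
 [ 31  24  20  21  27  16  15  13  24  24  21  39  67  89  89  86  63  38
   14  19  28  20  21  18]
 [ 33  12  22  24  21  30  17  11  20  24  21  20  46  63  59  48  39  30
   22  25   6  24  17  17]
 [ 40  21  25  22  19  23  17  23  16  14  28  25  66  96  81  44  27  14
   24  20  10  11  11  20]
 [ 51  25  18  20  24  24  20  16  18  28  37  63 107 137 117  76  41  27
   30  21  17  24  16  20]
 [ 56  21  14  22  16  23  16  26  41  62  80 103 126 139 125 102  67  36
   20  16  20  22  26  21]
 [ 68  41  30  25  22  21  39  63  82 104 120 125 126 125 119 113  96  66
   47  44  34  29  26  17]
 [ 76  47  30  31  51  65  87 106 122 127 123 114 106 106 105 112 112  97
   97  95  90  80  54  35]
 [ 73  46  39  67 102 112 127 129 129 118 106  89  77  75  94 107 115 118
  131 140 138 12
[... 4009 characters left out ...]

 [ 81  66  46  31  15  19  26  34  73  93 107 112 110 109 119 134 142 147
  145 144 144 145 145 146]
 [ 86  80  64  40  31  18  23  19  52  80  98 101 101 101 120 131 134 132
  122 122 124 121 125 124]
 [ 84  86  79  66  44  35  24  23  27  57  79  84  94  99 117 123 122 117
  115 114 114 113 112 114]
 [ 86  84  82  78  63  48  37  30  24  22  39  48  67  91 110 117 115 112
  112 112 115 111 111 110]
 [ 84  91  85  84  81  70  55  45  35  27  24  18  51  82 106 113 110 110
  108 108 110 111 112 110]
 [ 86  89  86  91  88  85  81  70  57  49  37  36  52  81 103 109 108 109
  108 108 111 112 108 110]]
side2 26 [305 223   6   7  27] [307.59259259 226.03703704]
[-1.9  0.   3.5]
[-0.1 -0.  -0.1]
```

```bash
python3 -m handwheel '{"hand":[0.1,0.1,0.1,0.1,0.1,0.1,0.1],"translation":[[10,-1,-14],[20,-1,-28],[30,-2,-42],[40,-3,-56],[46,-3,-65],[46,-3,-65],[46,-3,-65]],"turn":[[0,0,0],[0,0,0],[0,0,0],[0,0,0],[0,0,0],[0,0,0],[0,0,0]]}'; python3 - <<'E'
from tg import *
np.set_printoptions(suppress=True,precision=4)
a,_=grab('side','side3')
for s,dz in((0,0),(0,.075)): print(s,dz,rel(eye+s*ys+dz*d))
cv2.imwrite('pics/z5.png',cv2.resize(a[170:260,250:370],(800,600),interpolation=cv2.INTER_CUBIC)[:,:,::-1])
print(proj('side',[eye-.045*ys,eye-.045*ys+.012*ys, eye-.057*ys-.003*d]))
E
```

```text
time: 6.42
position: [0.4972, -0.0757, 0.2721]
tool_rot: [0.95, -0.085, 0.299, 0.026]
ft_force: [-0.2, 0.1, -0.9]
grip_width: 0.0217
grip_force: 49.7
0 0 (array([ 8.1886, 44.7425, -0.3059]), array([-0.0011, -0.0004,  0.0008]))
0 0.075 (array([-34.163 ,  52.2865,  61.1305]), array([-0.0011, -0.0004,  0.0008]))
[[311.9861 238.6879]
 [311.4411 235.1663]
 [313.2584 243.108 ]]
```

View pics/z5.png

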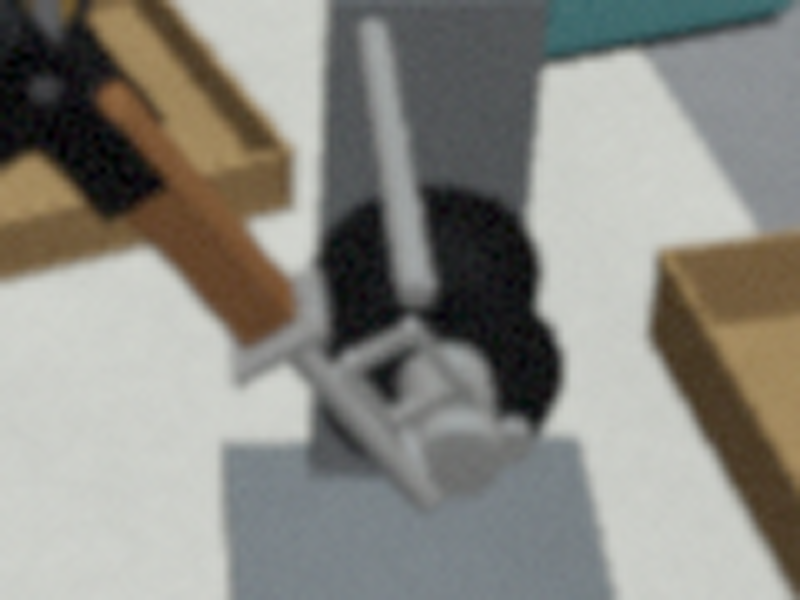

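The stem foot is at crop (425,500), which is px (314,245) and matches the prediction. I'll insert it along the stand's +y.

```bash
python3 -m handwheel '{"hand":[0.1,0.1,0.1,0.1,0.1,0.1,0.1,0.1,0.1],"translation":[[1,7,0],[2.5,14,0],[3.8,21,0],[5,28,0],[6.3,35,0],[7.5,42,0],[8,45,0],[8,45,0],[8,45,0]],"turn":[[0,0,0],[0,0,0],[0,0,0],[0,0,0],[0,0,0],[0,0,0],[0,0,0],[0,0,0],[0,0,0]]}'; python3 - <<'E'
from tg import *
np.set_printoptions(suppress=True,precision=4)
a,_=grab('side','side4');grab('top','top4')
o=robot.get_obs();print(o['ft_force'],o['moment'])
for s,dz in((0,0),(0,.075)): print(s,dz,rel(eye+s*ys+dz*d))
cv2.imwrite('pics/z6.png',cv2.resize(a[170:260,250:370],(800,600),interpolation=cv2.INTER_CUBIC)[:,:,::-1])
E
```

```text
time: 7.22
position: [0.5043, -0.0294, 0.2729]
tool_rot: [0.95, -0.084, 0.3, 0.026]
ft_force: [-0.1, 0.2, -2.2]
grip_width: 0.0213
grip_force: 49.7
[ 0.2301  0.798  -1.7122] [ 0.1625  0.6393 -0.0419]
0 0 (array([ 0.9721, -1.1447, -0.2396]), array([-0.0013, -0.0003,  0.0002]))
0 0.075 (array([-41.3795,   6.3992,  61.1968]), array([-0.0013, -0.0003,  0.0002]))
```

View pics/z6.png

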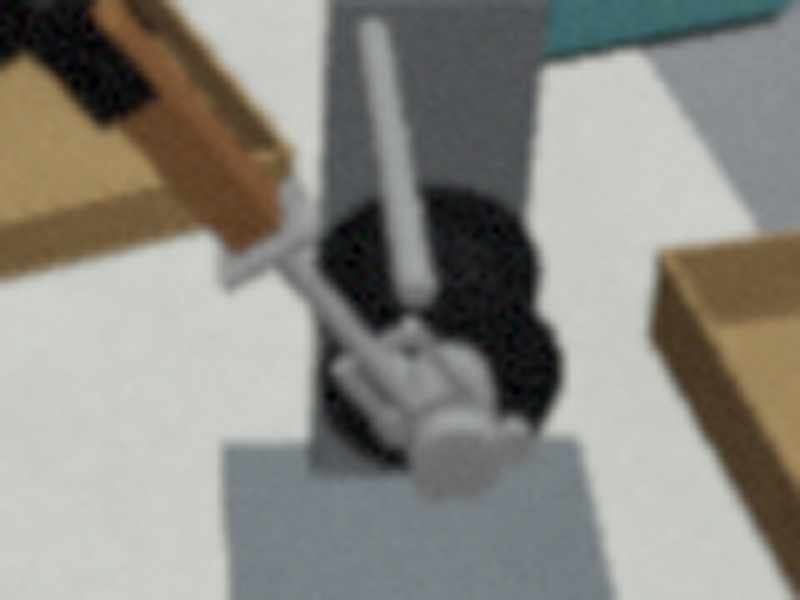

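The stem crosses the closing bar and its foot sits in front of the eye, with no contact force. The prong is through, so I'll pull along the clip's z.

```bash
python3 -m handwheel '{"hand":[0.1,0.1,0.1,0.1,0.1,0.1],"translation":[[-3,0.5,4],[-6,1,8],[-8.5,1.5,12],[-11.3,2,16.4],[-14,2.5,20.5],[-14,2.5,20.5]],"turn":[[0,0,0],[0,0,0],[0,0,0],[0,0,0],[0,0,0],[0,0,0]]}' 60;  python3 -m handwheel '{"hand":[0.1,0.1,0.1,0.1,0.1,0.1,0.1,0.1],"translation":[[-4,0.7,6],[-8,1.5,12],[-12,2.2,18],[-17,3,25],[-23,4,33],[-28,5,41],[-28,5,41],[-28,5,41]],"turn":[[0,0,0],[0,0,0],[0,0,0],[0,0,0],[0,0,0],[0,0,0],[0,0,0],[0,0,0]]}'; python3 - <<'E'
from tg import *
a,_=grab('side','side5')
cv2.imwrite('pics/z7.png',cv2.resize(a[140:260,230:390],(800,600),interpolation=cv2.INTER_CUBIC)[:,:,::-1])
E
```

```text
time: 7.82
position: [0.4898, -0.0266, 0.2938]
tool_rot: [0.95, -0.084, 0.3, 0.026]
ft_force: [0.1, 0.2, -2.4]
grip_width: 0.0217
grip_force: 59.7
time: 8.48
position: [0.4619, -0.0216, 0.3346]
tool_rot: [0.95, -0.084, 0.3, 0.026]
ft_force: [-0.4, 0.6, -2.5]
grip_width: 0.0215
grip_force: 59.7
```

View pics/z7.png

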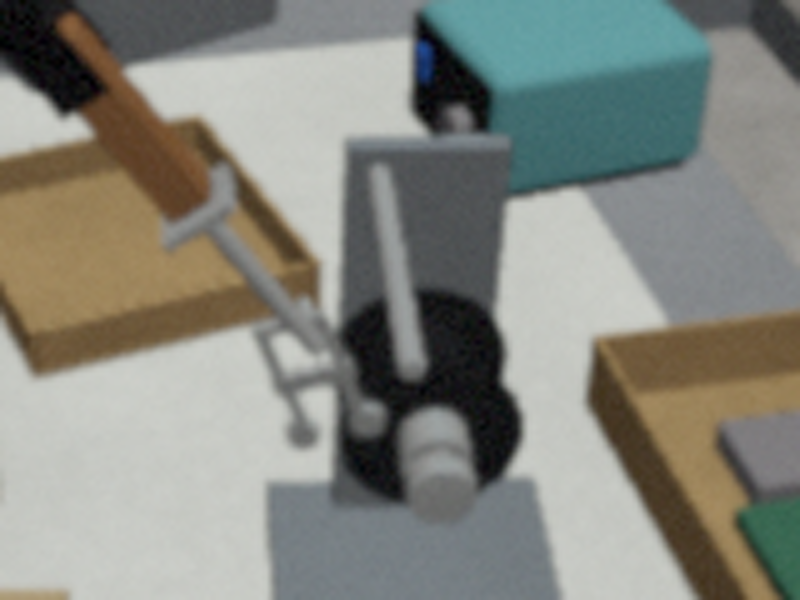

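The clip is free of the neck and hangs on the prong at crop (330,350). I'll back off and stand the pick upright.

```bash
python3 -m handwheel '{"hand":[0.1,0.1,0.1,0.1,0.1,0.1,0.1,0.1,0.1,0.1,0.1,0.1],"translation":[[-5,0,6],[-12,0,16],[-20,0,28],[-28,0,40],[-32,0,50],[-32,0,58],[-32,0,60],[-32,0,60],[-32,0,60],[-32,0,60],[-32,0,60],[-32,0,60]],"turn":[[0,0,0],[0.005,0.03,0],[0.014,0.08,0],[0.025,0.14,0],[0.037,0.21,0],[0.05,0.28,0],[0.062,0.35,0],[0.075,0.42,0],[0.087,0.49,0],[0.096,0.54,0],[0.103,0.58,0],[0.107,0.601,0]]}'; python3 -m handwheel '{"hand":[0.1,0.1,0.1,0.1,0.1,0.1,0.1,0.1,0.1,0.1,0.1,0.1],"translation":[[0,3,0],[3,12,0],[7,27,0],[11,44,0],[16,63,0],[21,82,0],[26,101,0],[31,120,0],[36,139,0],[41,158,0],[46,176,0],[50,190,0]],"turn":[[0,0,0.02],[0,0,0.07],[0,0,0.14],[0,0,0.22],[0,0,0.31],[0,0,0.4],[0,0,0.49],[0,0,0.58],[0,0,0.67],[0,0,0.76],[0,0,0.85],[0,0,0.93]]}';  python3 -m handwheel '{"hand":[0.1,0.1,0.1,0.1,0.1,0.1,0.1,0.1,0.1,0.1,0.1,0.1],"translation":[[5,18,0],[10,36,0],[15,54,0],[20,72,0],[25,90,0],[30,108,0],[35,126,0],[40,144,0],[45,160,0],[48,172,0],[50,178,0],[51,180,0]],"turn":[[0,0,0.09],[0,0,0.18],[0,0,0.27],[0,0,0.36],[0,0,0.45],[0,0,0.54],[0,0,0.63],[0,0,0.72],[0,0,0.81],[0,0,0.9],[0,0,0.98],[0,0,1.02]]}'; python3 - <<'E'
from h import *
o=robot.get_obs();print(o['position'],R.from_quat(o['tool_rot']).as_matrix().round(3),o['q'],o['ft_force'])
a,_=grab('side','side6');b,_=grab('top','top6')
u,v=proj('side',[o['position']-[0,0,.2]])[0].astype(int)
u2,v2=proj('top',[o['position']])[0].astype(int);u2=np.clip(u2,70,480);v2=np.clip(v2,70,340)
cv2.imwrite('pics/z8.png',np.hstack([cv2.resize(x,(400,400),interpolation=cv2.INTER_CUBIC) for x in(a[v-60:v+60,u-60:u+60],b[v2-70:v2+70,u2-70:u2+70])])[:,:,::-1])
E
```

```text
time: 9.53
position: [0.4311, -0.022, 0.3935]
tool_rot: [0.996, -0.088, -0.001, -0.001]
ft_force: [-0.5, 0.1, -2.6]
grip_width: 0.0219
grip_force: 59.7
time: 10.53
position: [0.4797, 0.17, 0.3937]
tool_rot: [0.929, 0.371, 0.0, -0.001]
ft_force: [-0.5, 0.3, -2.0]
grip_width: 0.0217
grip_force: 59.7
time: 11.53
position: [0.5306, 0.3498, 0.3933]
tool_rot: [0.63, 0.777, -0.0, -0.0]
ft_force: [0.5, -0.8, -1.8]
grip_width: 0.0213
grip_force: 59.7
[0.53058606 0.34980649 0.393255  ] [[-0.207  0.978 -0.001]
 [ 0.978  0.207 -0.   ]
 [ 0.    -0.001 -1.   ]] [4.07158906e-01 4.08592597e-01 1.15602984e+00 3.12374971e-04
 1.57789463e+00 1.98934883e-01] [ 0.5109465  -0.78631926 -1.80053422]
```

View pics/z8.png

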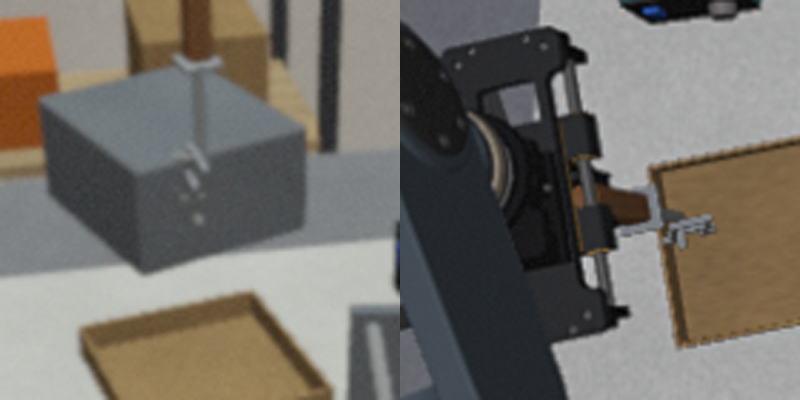

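The clip is still on the prong (left panel, around (190,185)) and above the tray. I'll lower it, then lean towards the hook side.

```bash
python3 -m handwheel '{"hand":[0.1,0.1,0.1,0.1,0.1,0.1,0.1,0.1,0.1,0.1,0.1,0.1],"translation":[[3,1,-6],[7,2,-20],[12,3,-38],[17,4,-56],[22,5,-74],[27,6,-92],[29,6,-110],[29,6,-128],[29,6,-144],[29,6,-155],[29,6,-161],[29,6,-161]],"turn":[[0,0,0],[0,0,0],[0,0,0],[0,0,0],[0,0,0],[0,0,0],[0,0,0],[0,0,0],[0,0,0],[0,0,0],[0,0,0],[0,0,0]]}'; python3 -m handwheel '{"hand":[0.1,0.1,0.1,0.1,0.1,0.1,0.1,0.1,0.1,0.1,0.1,0.1],"translation":[[-13,-3,-1],[-26,-5,-2],[-39,-8,-5],[-52,-11,-10],[-64,-13,-15],[-76,-16,-21],[-87,-18,-28],[-97,-21,-36],[-107,-23,-45],[-113,-24,-52],[-118,-25,-58],[-124,-26,-66]],"turn":[[0.018,-0.085,0],[0.036,-0.17,0],[0.054,-0.256,0],[0.072,-0.341,0],[0.09,-0.427,0],[0.108,-0.512,0],[0.126,-0.597,0],[0.144,-0.683,0],[0.163,-0.768,0],[0.175,-0.825,0],[0.185,-0.88,0],[0.199,-0.939,0]]}'; python3 - <<'E'
from h import *
o=robot.get_obs();print(o['position'],R.from_quat(o['tool_rot']).as_matrix().round(3)[:,2],o['q'].round(2),o['ft_force'])
a,_=grab('side','side7');b,_=grab('top','top7')
cv2.imwrite('pics/z9.png',np.hstack([cv2.resize(x,(400,400),interpolation=cv2.INTER_CUBIC) for x in(a[120:240,195:315],b[180:290,110:220])])[:,:,::-1])
E
```

```text
time: 12.63
position: [0.5592, 0.3538, 0.231]
tool_rot: [0.632, 0.775, -0.002, -0.001]
ft_force: [0.3, -0.8, -3.2]
grip_width: 0.0216
grip_force: 59.7
time: 13.63
position: [0.4497, 0.3456, 0.2155]
tool_rot: [0.601, 0.718, 0.257, 0.239]
ft_force: [-0.4, -0.0, -2.1]
grip_width: 0.0211
grip_force: 59.7
[0.4497067  0.34560547 0.21550084] [ 0.652  0.083 -0.754] [ 0.63  0.38  2.05 -1.39  0.33  1.73] [-0.38401938 -0.01371039 -2.14013412]
```

View pics/z9.png

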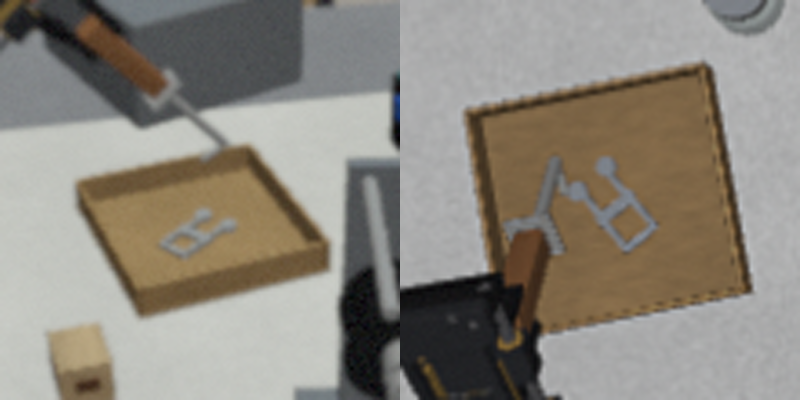

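The clip is lying in the tray: left panel (200,230), right panel (615,205), clear of the pick. I'll rise before uprighting.

```bash
python3 -m handwheel '{"hand":[0.1,0.1,0.1,0.1,0.1,0.1],"translation":[[0,0,20],[5,0,45],[10,0,75],[15,0,105],[20,0,120],[20,0,120]],"turn":[[0,0,0],[0,0,0],[0,0,0],[0,0,0],[0,0,0],[0,0,0]]}'; python3 - <<'E'
from h import *
o=robot.get_obs();print(o['position'],o['q'].round(2),o['ft_force'])
R0=R.from_quat(o['tool_rot']);print(R0.as_matrix().round(3))
# upright, hook still to the same azimuth family: yaw of tool x = 101.6 deg ; and final rack yaw -8.8
for y in(101.6,-8.8):
    c,s=np.cos(np.radians(y)),np.sin(np.radians(y)); Rt=np.array([[c,s,0],[s,-c,0],[0,0,-1]])
    print(y,(R.from_matrix(Rt)*R0.inv()).as_rotvec().round(3))
E
```

```text
time: 14.23
position: [0.4725, 0.3476, 0.342]
tool_rot: [0.6, 0.717, 0.262, 0.239]
ft_force: [1.1, 1.1, -1.3]
grip_width: 0.0217
grip_force: 59.7
[0.47254971 0.34760471 0.34196095] [ 0.6   0.18  1.86 -0.64  0.52  0.9 ] [ 1.13909703  1.13852322 -1.29445645]
[[-0.165  0.735  0.657]
 [ 0.986  0.142  0.089]
 [-0.028  0.663 -0.748]]
101.6 [-0.106  0.718  0.024]
-8.8 [ 0.614  0.577 -1.806]
```

```bash
python3 -m handwheel '{"hand":[0.1,0.1,0.1,0.1,0.1,0.1,0.1,0.1,0.1,0.1],"translation":[[0,0,10],[0,0,20],[0,0,30],[0,0,40],[0,0,48],[0,0,48],[0,0,48],[0,0,48],[0,0,48],[0,0,48]],"turn":[[-0.013,0.09,0.003],[-0.027,0.18,0.006],[-0.04,0.27,0.009],[-0.053,0.36,0.012],[-0.066,0.45,0.015],[-0.08,0.54,0.018],[-0.093,0.63,0.021],[-0.106,0.718,0.024],[-0.106,0.718,0.024],[-0.106,0.718,0.024]]}'; python3 -m handwheel '{"hand":[0.1,0.1,0.1,0.1,0.1,0.1,0.1,0.1,0.1,0.1,0.1,0.1],"translation":[[-3,-15,0],[-7,-35,0],[-11,-60,0],[-15,-90,0],[-20,-120,0],[-24,-150,0],[-28,-180,0],[-32,-210,0],[-36,-240,0],[-40,-270,0],[-44,-300,0],[-48,-325,0]],"turn":[[0,0,-0.06],[0,0,-0.14],[0,0,-0.23],[0,0,-0.32],[0,0,-0.41],[0,0,-0.5],[0,0,-0.59],[0,0,-0.68],[0,0,-0.77],[0,0,-0.86],[0,0,-0.93],[0,0,-0.97]]}';python3 - <<'E'
from h import *
o=robot.get_obs();print(o['position'],o['q'].round(2),o['ft_force'])
R0=R.from_quat(o['tool_rot']);print(R0.as_matrix().round(3))
for y in(-8.8,):
    c,s=np.cos(np.radians(y)),np.sin(np.radians(y)); Rt=np.array([[c,s,0],[s,-c,0],[0,0,-1]])
    print(y,(R.from_matrix(Rt)*R0.inv()).as_rotvec().round(3))
E
```

```text
time: 15.07
position: [0.4694, 0.345, 0.3802]
tool_rot: [0.631, 0.776, -0.007, -0.002]
ft_force: [0.5, 0.2, -1.9]
grip_width: 0.0213
grip_force: 59.7
time: 16.07
position: [0.4186, 0.0194, 0.3816]
tool_rot: [0.92, 0.392, -0.004, -0.004]
ft_force: [-0.0, -0.6, -1.3]
grip_width: 0.0214
grip_force: 59.7
[0.4186189  0.01940446 0.38160673] [-0.22  0.06  1.66  0.    1.43  0.54] [-0.02163651 -0.58676996 -1.31679068]
[[ 0.693  0.721 -0.011]
 [ 0.721 -0.693  0.004]
 [-0.005 -0.011 -1.   ]]
-8.8 [-0.01  -0.008 -0.959]
```

```bash
python3 -m handwheel '{"hand":[0.1,0.1,0.1,0.1,0.1,0.1,0.1,0.1,0.1,0.1,0.1,0.1],"translation":[[0,-30,0],[0,-65,0],[0,-100,0],[-5,-135,0],[-10,-170,0],[-15,-205,0],[-20,-240,-10],[-25,-275,-20],[-30,-310,-35],[-34,-345,-50],[-38,-380,-65],[-38,-411,-80]],"turn":[[0,0,-0.08],[0,0,-0.16],[0,0,-0.25],[-0.005,-0.005,-0.34],[-0.01,-0.008,-0.43],[-0.01,-0.008,-0.52],[-0.01,-0.008,-0.61],[-0.01,-0.008,-0.7],[-0.01,-0.008,-0.79],[-0.01,-0.008,-0.87],[-0.01,-0.008,-0.93],[-0.01,-0.008,-0.959]]}'; python3 -m handwheel '{"hand":[0.1,0.1,0.1,0.1,0.1,0.1],"translation":[[0,0,-15],[0,0,-40],[0,0,-65],[0,0,-86],[0,0,-86],[0,0,-86]],"turn":[[0,0,0],[0,0,0],[0,0,0],[0,0,0],[0,0,0],[0,0,0]]}';python3 - <<'E'
from h import *
a,d=grab('side','side8')
o=robot.get_obs();print(o['position'],o['q'].round(2),o['ft_force'])
R0=R.from_quat(o['tool_rot']);Rt=R0.as_matrix();print(Rt.round(3))
L=(cloud('side',d)-o['position'])@np.c_[Rt[:,0],-Rt[:,1],-Rt[:,2]]*1000
m=(np.abs(L[...,0])<20)&(np.abs(L[...,1])<20)&(L[...,2]<-20)
for lo,hi in((-40,-20),(-66,-45),(-73,-66),(-120,-80),(-158,-125)):
    P=L[m&(L[...,2]<hi)&(L[...,2]>lo)]; print(lo,hi,len(P),np.median(P,0).round(1) if len(P) else '')
c,s=np.cos(np.radians(-8.8)),np.sin(np.radians(-8.8)); W=np.array([[c,s,0],[s,-c,0],[0,0,-1]])
print((R.from_matrix(W)*R0.inv()).as_rotvec().round(4))
E
```

```text
time: 17.07
position: [0.3811, -0.3913, 0.3012]
tool_rot: [0.997, -0.077, -0.0, 0.0]
ft_force: [-0.4, -1.0, -1.7]
grip_width: 0.0213
grip_force: 59.7
time: 17.57
position: [0.3819, -0.3888, 0.2153]
tool_rot: [0.997, -0.075, -0.001, -0.002]
ft_force: [0.3, -1.4, -0.9]
grip_width: 0.0217
grip_force: 59.7
[ 0.38267687 -0.39005006  0.21664361] [-1.    0.43  1.63  0.    1.08  0.72] [ 0.86654782  0.65430272 -2.00880733]
[[ 0.989 -0.15   0.   ]
 [-0.15  -0.989  0.001]
 [ 0.    -0.001 -1.   ]]
-40 -20 0 
-66 -45 0 
-73 -66 99 [  2.1 -13.5 -69.6]
-120 -80 40 [   0.9   -2.6 -109.7]
-158 -125 56 [   1.6   -2.8 -142.7]
[-0.0006  0.0004 -0.003 ]
```

```bash
python3 -m handwheel '{"hand":[0.1,0.1,0.1,0.1,0.1,0.1,0.1,0.1,0.1,0.1,0.1],"translation":[[0,-2,0],[12,-4,0],[24,-6,0],[36,-8,0],[48,-9.5,0],[60,-11.5,0],[72,-13,0],[84,-15,0],[94,-16.5,0],[94,-16.5,0],[94,-16.5,0]],"turn":[[0,0,0],[0,0,0],[0,0,0],[0,0,0],[0,0,0],[0,0,0],[0,0,0],[0,0,0],[0,0,0],[0,0,0],[0,0,0]]}'; python3 -m handwheel '{"hand":[0.1,0.1,0.1,0.1,0.1,0.1],"translation":[[0,0,-5],[0,0,-10],[0,0,-14],[0,0,-17],[0,0,-17],[0,0,-17]],"turn":[[0,0,0],[0,0,0],[0,0,0],[0,0,0],[0,0,0],[0,0,0]]}'
```

```text
time: 18.53
position: [0.4772, -0.4068, 0.2155]
tool_rot: [0.997, -0.075, -0.0, -0.001]
ft_force: [0.2, 0.8, -1.6]
grip_width: 0.0215
grip_force: 59.7
time: 19.03
position: [0.4762, -0.407, 0.1987]
tool_rot: [0.997, -0.076, -0.0, -0.001]
ft_force: [0.0, -1.1, -2.0]
grip_width: 0.0218
grip_force: 59.7
```

```bash
python3 -m handwheel '{"hand":[0.1,0.1,0.3,0.5,0.7,0.9,0.9,0.9,0.9,0.9,0.9,0.9],"translation":[[0,0,-1],[0,0,-1],[0,0,-1],[0,0,-1],[0,0,-1],[0,0,-1],[0,0,-1],[0,0,-1],[0,0,-1],[0,0,-1],[0,0,-1],[0,0,-1]],"turn":[[0,0,0],[0,0,0],[0,0,0],[0,0,0],[0,0,0],[0,0,0],[0,0,0],[0,0,0],[0,0,0],[0,0,0],[0,0,0],[0,0,0]]}'; python3 -m handwheel '{"hand":[0.9,0.9,0.9,0.9,0.9,0.9,0.9,0.9,0.9,0.9,0.9,0.9],"translation":[[0,0,0],[0,0,0],[0,0,15],[0,0,35],[0,0,60],[0,0,90],[0,0,120],[-20,0,130],[-50,0,130],[-80,0,130],[-100,0,130],[-100,0,130]],"turn":[[0,0,0],[0,0,0],[0,0,0],[0,0,0],[0,0,0],[0,0,0],[0,0,0],[0,0,0],[0,0,0],[0,0,0],[0,0,0],[0,0,0]]}'; python3 - <<'E'
from h import *
a,_=grab('side','side9');b,d=grab('top','top9')
cv2.imwrite('pics/z10.png',np.hstack([cv2.resize(x,(400,400),interpolation=cv2.INTER_CUBIC) for x in(a[285:405,240:360],b[200:300,370:470])])[:,:,::-1])
c=cloud('top',d);i=b.astype(int);m=(i[...,0]>i[...,2]+40)&(c[...,2]>.1)&(c[...,2]<.3)&(c[...,1]<-.2)&(c[...,0]>.4)
k,l,st,ce=cv2.connectedComponentsWithStats(m.astype(np.uint8))
for j in range(1,k):
    if st[j,4]>20:P=c[l==j];print(P.mean(0).round(4))
m=(c[...,2]>.009)&(c[...,0]>.44)&(c[...,0]<.6)&(c[...,1]>.27)&(c[...,1]<.42)&(i.max(2)-i.min(2)<25)
print('clip',m.sum(),c[m].min(0),c[m].max(0))
E
```

```text
time: 20.03
position: [0.4765, -0.407, 0.1978]
tool_rot: [0.997, -0.076, -0.0, -0.001]
ft_force: [0.3, 0.3, -0.4]
grip_width: 0.0751
grip_force: 0.0
time: 21.03
position: [0.3732, -0.4065, 0.3282]
tool_rot: [0.997, -0.077, -0.001, -0.001]
ft_force: [-0.2, 0.2, -0.9]
grip_width: 0.0781
grip_force: 0.0
[ 0.4934 -0.3158  0.2257]
[ 0.4766 -0.405   0.2255]
clip 150 [0.4412018  0.27338115 0.00900868] [0.5593031  0.38111149 0.02036428]
```

View pics/z10.png

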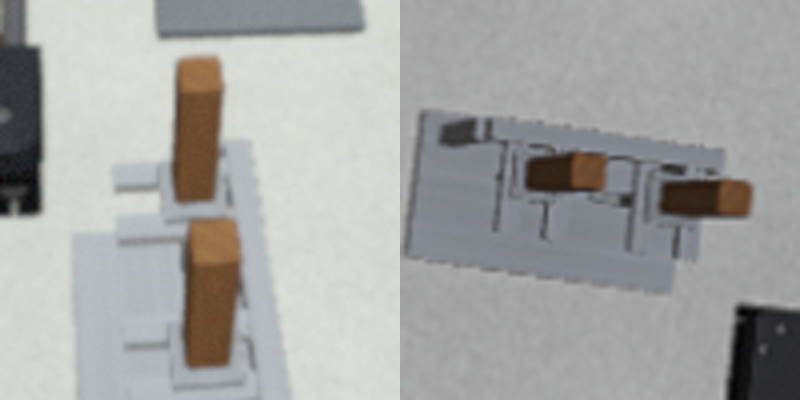

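The pick hangs upright in its fork (left panel (212,295)), the scriber hasn't moved, and the clip is flat in the tray with the hand clear.

```bash
python3 -c "
from rig import hand_in
print(hand_in())"
```

```text
the job is handed in; nothing more can be done
None
```

I handed the job in at about 21 s of the 72 s; no verdict came back, but the last pictures show the clip lying in the tray, the pick hanging upright in its fork and the scriber where it was.

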